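Load the drying rack with washed tiles and a beaker

TASK

Load the washed pieces into the drying rack: stand the thin tile on edge in the narrow slot and the thick tile on edge in the wide slot, each fully down and about centred along its slot, and turn the beaker upside down over the rack's peg so that its rim sits down flat. Leave the tile that already stands in the middle slot, and everything else on the bench, where it is.

Things in the scene. Friction and masses are not known exactly. Their poses are not given: they have to be found in the camera images.
- rack: (lengths in mm) grey drying rack, 232 (x) x 100 (y), fixed to the worktop, origin under its centre. Deck top at z 14. From -x to +x it carries a white peg at x -82, then three slots that run along y: narrow (x -12), middle (x 36), wide (x 84). Each slot lies between two fins 84 long, 6 thick, 25 tall above the deck, with rounded tops; the deck is the slot's floor.
- slot_narrow (a point): middle of the floor of the narrow slot (8.5 wide, for the thin tile), axes as the rack; x is across the slot
- slot_wide (a point): middle of the floor of the wide slot (14.5 wide, for the thick tile), axes as the rack; x is across the slot
- peg_foot (a point): foot of the rack's drying peg, at deck height: foot flange 29 across and 4 thick, peg 25 tapering to 14 across, 43 tall
- tile_thin: white porcelain tile, 6 thick (its x) x 70 wide (its y) x 90 long (its z), origin at its centre. It starts on easel_thin, leaning 40 degrees from vertical: its upper short edge (+z end) leans to the easel's -x, top about 92 to 101 above the worktop; the lower face rests on the easel's wires, the upper 44 of its length is free all round.
- tile_thick: white porcelain tile, 12 thick (its x) x 70 wide (its y) x 90 long (its z), origin at its centre. It starts on easel_thick, leaning 40 degrees from vertical: its upper short edge (+z end) leans to the easel's -x, top about 92 to 101 above the worktop; the lower face rests on the easel's wires, the upper 44 of its length is free all round.
- tile_standing: white porcelain tile, 6 thick (its x) x 70 wide (its y) x 90 long (its z), origin at its centre. Already stands on its short edge in the middle slot (48 from either neighbour, centre to centre); not to be moved.
- beaker: small clear glass beaker, 46 across, 56 tall, wall about 2; origin at the centre of its outer bottom, +z toward the mouth (inside depth 53, inside about 38 across). It starts lying on its side on the cradle, axis level, 44 above the worktop.
- easel_thin: wire easel of the thin tile, fixed, 44 wide (y), wires 5 thick, 63 tall; origin on the worktop under the heel where the tile's lower edge rests (24 up); holds the tile leaning toward its -x
- easel_thick: wire easel of the thick tile, the same as the other, fixed
- cradle: low wire cradle, fixed, two rails along its x 28 apart, 60 long, 28 tall; the beaker lies along x with its mouth to +x; origin on the worktop under its centre
- slide_box: closed white cardboard box, 53 (x) x 77 (y), 22 tall; loose bystander; origin at the centre of its underside
- stopper: black rubber stopper, 40 across, 24 tall; loose bystander; origin at the centre of its underside
- forceps: steel forceps lying flat, 126 long along its y, 8 tall; stuck to the worktop bystander; origin at the centre of its underside
- timer: small bench timer, 64 x 68, 19 tall; stuck to the worktop bystander; origin at the centre of its underside
- dropper_bottle: brown dropper bottle with red bulb, 35 across, 104 tall, upright; loose bystander; origin at the centre of its underside
- petri_dish: covered clear petri dish, 93 across, 16 tall, lying flat; stuck to the worktop bystander; origin at the centre of its underside
There are look-alikes about, which are no part of the job. Leave any green or orange look-alike of the tile_thick alone.

How it is judged (in metres and radians):
At the end, for the whole second after the job is handed in: Each tile in its slot: centre within 5 mm across, 18 mm along, 31 to 48 mm above the floor, face within 0.16 rad of the slot. Beaker upside down within 0.14 rad, within 14 mm of the peg, bottom 50 to 65 mm above deck. All at rest; middle tile moved under 12 mm, upright within 0.16 rad (x of tile_thin in the frame of slot_narrow between -0.005 and 0.005 m and y of tile_thin in the frame of slot_narrow between -0.018 and 0.018 m and z of tile_thin in the frame of slot_narrow between 0.031 and 0.048 m and angle between the x axis of each of tile_thin, tile_thick, tile_standing and the x axis of rack, either way round below 0.16 rad and linear speed of each of tile_thin, tile_thick, beaker below 0.02 m/s and x of tile_thick in the frame of slot_wide between -0.005 and 0.005 m and y of tile_thick in the frame of slot_wide between -0.018 and 0.018 m and z of tile_thick in the frame of slot_wide between 0.031 and 0.048 m and angle between beaker's own z axis and vertical above 3 rad and horizontal distance between beaker and peg_foot below 0.014 m and z of beaker in the frame of peg_foot between 0.05 and 0.065 m and distance of tile_standing from where it was at the start of the episode below 0.012 m); the robot touches nothing.
It fails at once if the tile standing in the middle slot was displaced (15 mm) (distance of tile_standing from where it was at the start of the episode above 0.015 m).
It fails at once if a bystander (cardboard box, stopper or dropper bottle) was pushed more than 20 mm from its place (distance of any of slide_box, stopper, dropper_bottle from where it was at the start of the episode above 0.02 m).
It also fails if it takes over 72 s, if anything falls off the work surface, if the arm or the gripper's body presses on something with over 40 N, if the wrist force passes 120 N, or if a joint passes its speed limit or range.

ROBOT

A 7-joint arm with a two-finger parallel gripper is mounted at the origin on a cart in front of the work surface, level with it; the furniture and walls round the work are solid. World frame = base frame: x ahead of the robot, y to its left, z up, the work surface at z = 0. Lengths are in mm, angles in rad, forces in N, time in s.
With the tool pointing down it reaches from about 350 to 900 mm from the base axis. Payload 8.1 kg.
Tool frame: the origin (TCP) lies on the centre line of the jaws, within the pads' length; the fingertips stand 8 mm ahead of it and the grasp point (between the pads) lies 11 mm behind it (env.nose_length is the z of the fingertips in the tool frame, in mm); z points along the fingers, y is the line along which they close (so a half turn about z gives the same grasp; the last joint's range is limited). The gripper opens to 92 mm and grips with 3 to 60 N. Pads are 19 mm wide; open, the fingers measure 130 mm over their backs; the gripper's body (75 mm by 190 mm) begins 47 mm behind the grasp point.
Start: joints at [1.102, 0.434, 0.025, 1.573, -0.012, 1.134, -0.075], TCP at [223.538, -583.671, 234.742] pointing down, gripper open.
Joint ranges: [-2.62, 2.62], [-0.44, 2.09], [-1.27, 1.32], [0.08, 2.57], [-1.32, 4.46], [0.12, 2], [-2.74, 2.74]. Speed limits (rad/s): [2.22, 2.22, 3.01, 3.01, 3.14, 3.14, 3.14].

INTERFACE

Orientations are given as a rotation vector (axis times angle).
In Python, from cell import env gives the robot as it stands.
- The arm moves only by the shell command python3 -m handwheel 'ROWS' [FORCE]. ROWS is JSON, a list of rows, each a list of 3 entries, a list of its own where there are three numbers: the shift along the tool's x, y, z in m, then the turn, a rotation vector about the tool's x, y, z in rad, then the opening, from 0 (shut) to 1 (fully open). In form: [[[x, y, z], [wx, wy, wz], fingers], ...]. A call has exactly 8 rows; each row is the pose to reach, as a shift and turn from the pose commanded when the call began, along the tool's axes at that moment; what a row does not reach only later rows make up. A row lasts 1/10 s, in which the tool goes at most 50 mm and 8.59 degrees, less where a joint would pass 70% of its speed; a pose out of reach is approached as far as the arm can. A call with a gripper value outside its range is refused whole. The fingers move at their own pace and stop on an object; FORCE is the grip in N (left out, the last holds). Time passes only in rows, so rows that repeat a pose let the fingers close, or fill a call up. It gives the time, the measured TCP pose, the force, the opening and the grip force at its end, in the units of the state.
- env.state(): the state, without advancing time (a new reading comes with each control period).
- env.camera(name): name is "side" or "top"; returns a dict with "img" (420x560x3 uint8, red, green, blue), "camera_matrix" (3x3 intrinsics, pixels), "rvec" (rotation vector, rad) and "tvec" (3), from world to camera coordinates, as OpenCV has them. Camera axes: x right, y down, z forward; pixel columns grow to the right and rows downward; lengths in mm; the calibration is good to about 2 mm. A picture is of the moment at which its call begins. There is no depth.
- env.finish_job(): hands the job in; it is judged then, once.
Trained networks look in a picture, given as the dict that the camera call returned (one of the last four; its "shot" number tells which), for a name from the list of things; names that differ only in an ending like _2 or _b are one class to them, and where a whole thing is asked for, a point or a joint stands for the part that bears it (a point fixed in the world has none). Each returns a list of dicts, best first, with "confidence" (0 to 1); they miss things now and then, are a little off and sometimes report something else, mostly with a low value. They report only what shows in the picture. A call takes as long as a camera call. They do not tell look-alikes from the thing itself.
- env.boxes_of(picture, name): "box" ([left, top, right, bottom] in pixels, round what is visible of it).
- env.masks_of(picture, name): "region" (420x560 bool, what is visible of it) and "box" ([left, top, right, bottom] in pixels, round what is visible of it).
- env.place_of(picture, name): "pixel" ([column, row] in pixels: a listed point, or the origin of a listed thing).
The state is a dict: "time_s": time; "joint_pos": joint angles; "joint_vel": joint speeds; "tau": joint torques, N m; "tcp_pos": TCP position; "eef_rot": TCP orientation; "force": force on the tool from outside, world axes, zero at the start; "torque": the same for the moment, N m; "width": finger opening in mm; "grasp_force": force on a finger pad.
Only numpy, scipy, OpenCV 4.12 (cv2) and the standard library are available. Lean on these libraries where they do the work, as an engineer would, in place of code of your own. Each camera call takes 0.05 s, during which the arm holds its last target. There are 200 camera calls.

## Working session

There is one attempt and no reset: what is moved stays moved. The work goes in short steps, Python scripts to look and compute and a shell command to move; the robot and the scene stay as the last step left them, time stands still between calls to the robot, and variables do not carry over. Pictures are saved under pics/ and viewed, at most 10 in all, crops included, and the job is handed in when it is done.

```bash
mkdir -p pics; ls; cat > h.py <<'E'
from cell import env
import numpy as np, cv2
from scipy.spatial.transform import Rotation as R
def ray(p,uv):
    K=p["camera_matrix"];Rm=R.from_rotvec(np.ravel(p["rvec"])).as_matrix();t=np.ravel(p["tvec"])
    return -Rm.T@t, Rm.T@np.linalg.inv(K)@np.array([uv[0],uv[1],1.])
def atz(p,uv,z):
    c,d=ray(p,uv);return c+d*(z-c[2])/d[2]
def tri(p1,u1,p2,u2):
    A=[];b=[]
    for p,u in((p1,u1),(p2,u2)):
        c,d=ray(p,u);d/=np.linalg.norm(d);M=np.eye(3)-np.outer(d,d);A.append(M);b.append(M@c)
    A=np.vstack(A);b=np.hstack(b);x=np.linalg.lstsq(A,b,rcond=None)[0]
    return x,np.linalg.norm(A@x-b)
def proj(p,X):
    return cv2.projectPoints(np.array(X,float).reshape(-1,3),np.ravel(p["rvec"]).astype(float),np.ravel(p["tvec"]).astype(float),p["camera_matrix"],None)[0].reshape(-1,2)
E
python3 - <<'E'
from h import *
s=env.state();print({k:np.round(v,3) for k,v in s.items()})
for n in("top","side"):
    p=env.camera(n);cv2.imwrite(f"pics/{n}0.png",p["img"][:,:,::-1]);print(n,ray(p,(280,210)),p["camera_matrix"][0,0])
    for o in "rack slot_narrow slot_wide peg_foot tile_thin tile_thick tile_standing beaker easel_thin easel_thick cradle slide_box stopper dropper_bottle".split():
        print(o,[(np.round(q["pixel"]).tolist(),round(q["confidence"],2)) for q in env.place_of(p,o)[:4]])
E
```

```text
pics
{'time_s': np.float64(0.0), 'joint_pos': array([ 1.102,  0.435,  0.025,  1.574, -0.012,  1.134, -0.075]), 'joint_vel': array([ 0.002,  0.   ,  0.001, -0.   , -0.001, -0.002, -0.   ]), 'tau': array([ 0.0000e+00, -6.6784e+01,  9.8500e-01, -3.1447e+01, -6.1000e-02,
        4.3000e-02,  0.0000e+00]), 'tcp_pos': array([ 223.338, -583.194,  233.916]), 'eef_rot': array([-3.088e+00, -5.710e-01,  1.000e-03]), 'force': array([-0.522, -0.239,  0.443]), 'torque': array([ 0.022,  0.012, -0.052]), 'grasp_force': np.float64(0.0), 'width': np.float64(91.86)}
top (array([ 352.0916413 ,   50.78495063, 1632.76037293]), array([ 0.1328178 , -0.01828523, -0.99138507])) 486.73116874885267
rack [([353.0, 222.0], 0.63), ([266.0, 218.0], 0.19)]
slot_narrow []
slot_wide [([372.0, 230.0], 0.71), ([258.0, 220.0], 0.7)]
peg_foot [([329.0, 213.0], 0.75)]
tile_thin [([255.0, 220.0], 0.87)]
tile_thick [([122.0, 244.0], 0.91), ([321.0, 134.0], 0.68), ([211.0, 190.0], 0.6)]
tile_standing [([362.0, 224.0], 0.54)]
beaker [([180.0, 221.0], 0.53)]
easel_thin [([265.0, 176.0], 0.55), ([265.0, 221.0], 0.41)]
easel_thic
[... 250 characters left out ...]
4449071, -0.66665286])) 500.54501800984264
rack [([298.0, 179.0], 0.87)]
slot_narrow [([298.0, 179.0], 0.68)]
slot_wide [([308.0, 162.0], 0.78)]
peg_foot [([291.0, 189.0], 0.9)]
tile_thin [([299.0, 226.0], 0.51), ([336.0, 147.0], 0.33), ([298.0, 299.0], 0.28)]
tile_thick [([212.0, 188.0], 0.83), ([326.0, 370.0], 0.72), ([260.0, 260.0], 0.59), ([331.0, 263.0], 0.52)]
tile_standing [([303.0, 158.0], 0.79)]
beaker [([297.0, 296.0], 0.87)]
easel_thin [([296.0, 234.0], 0.52)]
easel_thick [([260.0, 270.0], 0.69)]
cradle [([302.0, 313.0], 0.61)]
slide_box [([332.0, 263.0], 0.67), ([263.0, 261.0], 0.36)]
stopper [([334.0, 266.0], 0.64), ([244.0, 235.0], 0.59)]
dropper_bottle [([247.0, 207.0], 0.47)]
```

View pics/top0.png

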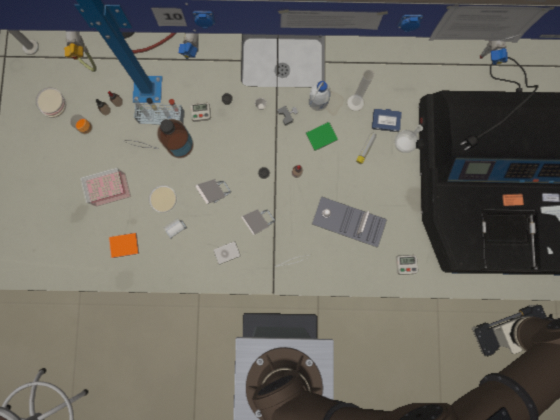

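View pics/side0.png

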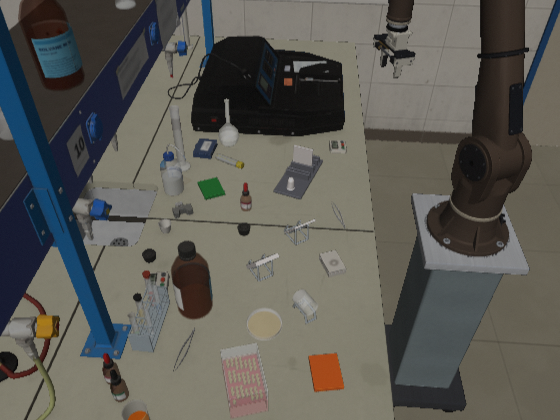

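```bash
python3 - <<'E'
from h import *
t=cv2.imread("pics/top0.png");s=cv2.imread("pics/side0.png")
f=lambda im,x,y,w,h,W,H:cv2.resize(im[y:y+h,x:x+w],(W,H),interpolation=cv2.INTER_CUBIC)
a=np.hstack([f(t,160,170,130,100,400,300),f(t,305,185,90,68,400,300)])
b=np.hstack([f(s,240,210,88,66,400,300),f(s,265,135,72,66,400,300)])
cv2.imwrite("pics/crop0.png",np.vstack([a,b]))
E
```

```text
(no output)
```

View pics/crop0.png

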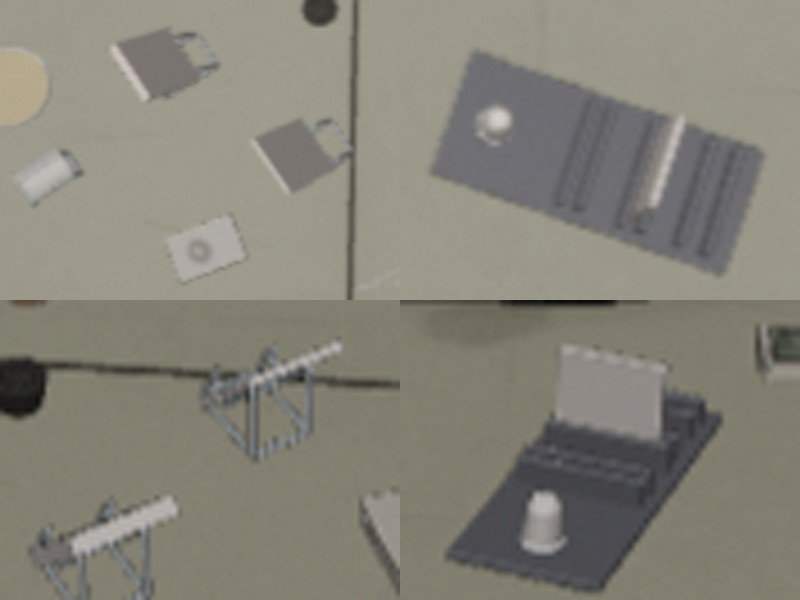

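```bash
cat > fit.py <<'E'
from h import *
from scipy.optimize import minimize
SS=6
def box(c,s,Rm=np.eye(3)):   # faces of a box: (4 pts, normal)
    c=np.array(c,float);s=np.array(s,float)/2;F=[]
    for a in range(3):
        for g in(-1,1):
            b,d=(a+1)%3,(a+2)%3;P=[]
            for u,v in((-1,-1),(1,-1),(1,1),(-1,1)):
                q=np.zeros(3);q[a]=g*s[a];q[b]=u*s[b];q[d]=v*s[d];P.append(c+Rm@q)
            n=np.zeros(3);n[a]=g;F.append((np.array(P),Rm@n,(a,g)))
    return F
def pose(F,x,y,yaw):
    M=R.from_euler("z",yaw).as_matrix();t=np.array([x,y,0])
    return [(P@M.T+t,M@n,l) for P,n,l in F]
def rackF(ty=0):
    G=[[(f,("deck",)+f[2]) for f in box((0,0,7),(232,100,14))]]
    for w,x in((8.5,-12),(8.5,36),(14.5,84)):
        for g in(-1,1): G.append([(f,("fin",)+f[2]) for f in box((x+g*(w/2+3),0,26.5),(6,84,25))])
    G.append([(f,("tile",)+f[2]) for f in box((36,ty,59),(6,70,90))])
    return [(f[0],f[1],l) for g in G for f,l in g]
def tileF(t):
    M=R.from_euler("y",-40,degrees=True).as_matrix()
    c=np.array([0,0,24])+M@np.array([t/2,0,45]);return box(c,(t,70,90),M)
def cyl(c,ax,r,L):
    pass
def resid(p,F,roi,ignore=None):
    x0,y0,x1,y1=roi;W,H=x1-x0,y1-y0
    im=p["img"][y0:y1,x0:x1].astype(float).reshape(-1,3)
    c,_=ray(p,(0,0))
    V=[f for f in F if np.dot(f[1],c-f[0].mean(0))>0]
    V.sort(key=lambda f:-np.linalg.norm(f[0].mean(0)-c)+(2000 if f[2][0]!="deck" else 0))
    labs=list(dict.fromkeys(f[2] for f in V))
    A=np.zeros((H*SS,W*SS),np.uint8)
    for f in V:
        uv=(proj(p,f[0])-[x0,y0]+.5)*SS-.5
        cv2.fillConvexPoly(A,np.round(uv*16).astype(np.int32),labs.index(f[2])+1,shift=4)
    B=np.stack([cv2.resize((A==k).astype(np.float32),(W,H),interpolation=cv2.INTER_AREA).ravel() for k in range(len(labs)+1)],1)
    if ignore is not None:
        k=~ignore[y0:y1,x0:x1].ravel();B=B[k];im=im[k]
    B=np.hstack([B]);X=np.linalg.lstsq(B.T@B+1e-3*np.eye(B.shape[1]),B.T@im,rcond=None)[0]
    return np.abs(B@X-im).mean()
def fit(ps,mk,x0,rois,steps,ign=None):
    g=lambda v:sum(resid(p,mk(v),r,None if ign is None else ign[i]) for i,(p,r) in enumerate(zip(ps,rois)))
    x0=np.array(x0,float);S=np.vstack([x0]+[x0+np.eye(len(x0))[i]*s for i,s in enumerate(steps)])
    o=minimize(g,x0,method="Nelder-Mead",options=dict(initial_simplex=S,xatol=.02,fatol=1e-4,maxiter=250))
    o=minimize(g,o.x,method="Nelder-Mead",options=dict(initial_simplex=o.x+(S-x0)*.4,xatol=.02,fatol=1e-4,maxiter=200));return o
E
cat > m1.py <<'E'
from fit import *
t=env.camera("top");s=env.camera("side")
import pickle;pickle.dump((t,s),open("shots.pkl","wb"))
def peg_ign(p,x,y,yaw):
    m=np.zeros((420,560),np.uint8);M=R.from_euler("z",yaw).as_matrix()
    P=[M@np.array([-82+18*np.cos(a),18*np.sin(a),z])+[x,y,0] for a in np.linspace(0,6.28,12) for z in(14,60)]
    cv2.fillConvexPoly(m,cv2.convexHull(np.round(proj(p,P)).astype(np.int32)),1);return m>0
c=atz(t,(349.5,222),14);x0=[c[0],c[1],np.radians(-109.4),0]
mk=lambda v:pose(rackF(v[3]),*v[:3])
def roi(p,F,m=5):
    u=np.vstack([proj(p,f[0]) for f in F]);a=u.min(0)-m;b=u.max(0)+m;return [int(a[0]),int(a[1]),int(b[0]),int(b[1])]
st=[6,6,.04,4]
for ps in([t],[s],[t,s]):
    o=fit(ps,mk,x0,[roi(p,mk(x0),8) for p in ps],st,[peg_ign(p,*x0[:3]) for p in ps]);print("rack",np.round(o.x,3),round(o.fun,3))
print("rack0",x0)
for nm,th,px,yw in(("thick",12,(211,190),-57),("thin",6,(257,220),-53)):
    c=atz(t,px,60);yw=np.radians(yw);x0=[c[0]+29*np.cos(yw),c[1]+29*np.sin(yw),yw]
    mk2=lambda v:pose(tileF(th),*v)
    for ps in([t],[s],[t,s]):
        o=fit(ps,mk2,x0,[roi(p,mk2(x0)) for p in ps],[6,6,.05]);print(nm,np.round(o.x,3),round(o.fun,3))
    print(x0)
for nm in("beaker","cradle"):
  for p in(t,s):
    for q in env.masks_of(p,nm)[:2]: print(nm,q["confidence"],np.round(q["box"]),cv2.minAreaRect(np.argwhere(q["region"])[:,::-1].astype(np.float32)))
for n,z in(("slide_box",22),("stopper",24),("dropper_bottle",100)):
    print(n,[np.round(atz(t,q["pixel"],z)[:2]) for q in env.place_of(t,n)[:2]])
E
python3 m1.py
```

```text
rack [ 535.789 -210.584   -1.893    1.682] 1.636
rack [ 535.593 -218.017   -1.887    2.664] 5.122
rack [ 536.135 -210.852   -1.891    2.433] 7.062
rack0 [np.float64(532.9872382914403), np.float64(-211.90538321408042), np.float64(-1.9093902016817965), 0]
thick [634.877 229.477  -0.971] 3.2
thick [636.599 229.347  -0.964] 4.938
thick [635.926 229.612  -0.96 ] 8.359
[np.float64(640.4087575723045), np.float64(224.82291861628482), np.float64(-0.9948376736367679)]
thin [539.599  79.193  -0.946] 7.881
thin [548.182  65.594  -0.892] 9.517
thin [539.613  79.357  -0.946] 17.073
[np.float64(546.0375587822892), np.float64(72.81041371210088), np.float64(-0.9250245035569946)]
beaker 0.82 [165. 219. 186. 238.] ((174.34613037109375, 227.76919555664062), (11.648704528808594, 17.47305679321289), 56.3099365234375)
beaker 0.46 [293. 166. 304. 176.] ((297.0, 171.0), (12.0, 10.0), 90.0)
beaker 0.69 [335. 215. 347. 228.] ((341.1153869628906, 220.42303466796875), (9.15255355834961, 3.0508511066436768), 56.3099365234375)
beaker 0.59 [291. 289. 318. 318.] ((304.25, 301.75), (26.870054244995117, 17.677669525146484), 45.0)
slide_box [array([419., 197.])]
stopper [array([685.,  74.])]
dropper_bottle [array([668., -33.])]
```

```bash
cat > m2.py <<'E'
from fit import *
import pickle
t,s=pickle.load(open("shots.pkl","rb"))
def roi(p,F,m=3):
    u=np.vstack([proj(p,f[0]) for f in F]);a=u.min(0)-m;b=u.max(0)+m;return [int(a[0]),int(a[1]),int(b[0]),int(b[1])]
mk2=lambda v:pose(tileF(6),*v)
best={}
for ps,k in(([t],"t"),([s],"s")):
  for dx in(-8,0,8):
    for dy in(-8,0,8):
      x0=[543+dx,75+dy,-.93];o=fit(ps,mk2,x0,[roi(p,mk2([543,75,-.93])) for p in ps],[5,5,.05])
      if k not in best or o.fun<best[k].fun: best[k]=o
  print(k,best[k].x,best[k].fun)
# beaker silhouettes: axis through (x,y,44), yaw, length 56 r 23
from scipy.optimize import least_squares
def cyl(v):
    M=R.from_euler("z",v[2]).as_matrix()
    return [M@np.array([a,23*np.cos(q),23*np.sin(q)])+[v[0],v[1],44] for a in(-28,28) for q in np.linspace(0,6.283,24)]
def cost(v,ps,ms):
    c=0
    for p,m in zip(ps,ms):
        A=np.zeros((420*4,560*4),np.uint8);h=cv2.convexHull(((proj(p,cyl(v))+.5)*4-.5).astype(np.float32))
        cv2.fillConvexPoly(A,np.round(h*16).astype(np.int32),1,shift=4)
        c+=np.abs(cv2.resize(A.astype(np.float32),(560,420),interpolation=cv2.INTER_AREA)-m).sum()
    return c
mt=env.masks_of(t,"beaker")[0]["region"].astype(float)
ms=[q for q in env.masks_of(s,"beaker") if q["box"][1]>280][0]["region"].astype(float)
c=atz(t,(174.5,228),44);print(c)
for ps,mm in(([t],[mt]),([s],[ms]),([t,s],[mt,ms])):
    x0=np.array([c[0],c[1],2.17]);S=np.vstack([x0,x0+[6,0,0],x0+[0,6,0],x0+[0,0,.15]])
    o=minimize(cost,x0,(ps,mm),method="Nelder-Mead",options=dict(initial_simplex=S,xatol=.05,fatol=.01));print("beaker",o.x,o.fun)
bk=o.x
def draw(p,im,r,Fs,sc):
    x0,y0,x1,y1=r;I=cv2.resize(im[y0:y1,x0:x1],None,fx=sc,fy=sc,interpolation=cv2.INTER_CUBIC);cc,_=ray(p,(0,0))
    for F in Fs:
        for f in F:
            if np.dot(f[1],cc-f[0].mean(0))>0: cv2.polylines(I,[np.round(((proj(p,f[0])-[x0,y0]+.5)*sc)*8).astype(np.int32)],True,(0,0,255),1,shift=3)
    return cv2.resize(I,(400,300))
rt=pose(rackF(2),535.8,-210.6,-1.893);rs=pose(rackF(2),535.6,-215,-1.89)
T=t["img"][:,:,::-1].copy();S_=s["img"][:,:,::-1].copy()
th=best["t"].x
I=np.vstack([np.hstack([draw(t,T,(235,200,283,236),[mk2(th)],8),draw(t,T,(305,185,393,251),[rt],8)]),
 np.hstack([draw(s,S_,(280,212,328,248),[mk2(th)],8),draw(s,S_,(265,135,345,195),[rt],8)])])
cv2.imwrite("pics/ov.png",I)
E
python3 m2.py
```

```text
t [539.57824834  79.12849979  -0.94725038] 3.3060982409542783
s [573.99160398  83.27428753  -1.66245101] 9.729146592085558
[498.82959289 365.98656271  44.        ]
beaker [499.54304389 366.21662618   2.39337176] 62.5
beaker [500.63372826 364.65235389   2.22334698] 49.5
beaker [500.73570657 364.93908015   2.26164137] 118.25
```

View pics/ov.png

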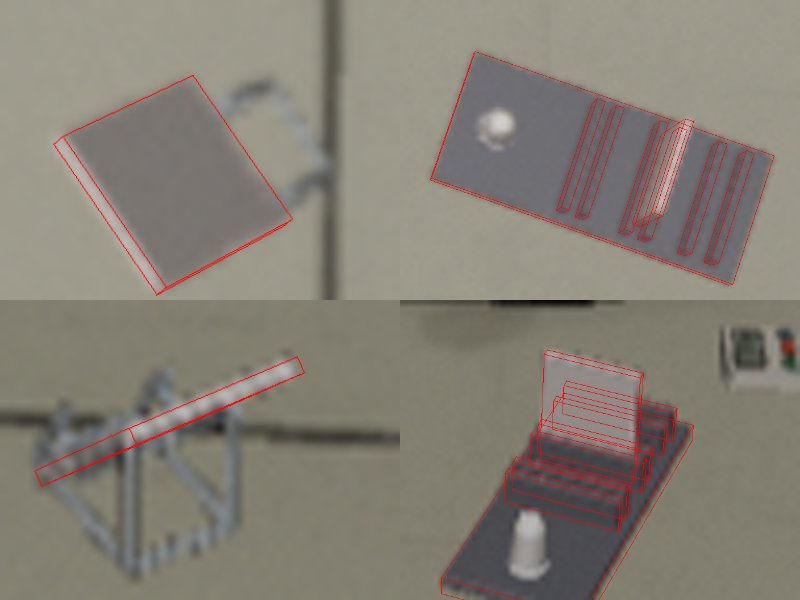

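```bash
cat > plan.py <<'E'
from h import *
RK=(535.8,-210.6,-1.893)
def rot(z,y): z=np.array(z,float);z/=np.linalg.norm(z);y=np.array(y,float);y-=z*(y@z);y/=np.linalg.norm(y);return np.stack([np.cross(y,z),y,z],1)
def now():
    s=env.state();return np.array(s["tcp_pos"]),R.from_rotvec(s["eef_rot"]).as_matrix(),s
def rel(name,p,M,start=None):
    if start is None: P,Q,_=now()
    else: P,Q=start
    d=Q.T@(np.array(p)-P)/1000;w=R.from_matrix(Q.T@M).as_rotvec()
    print(name,"world",np.round(p,1),"shift",np.round(d,4).tolist(),"turn",np.round(w,4).tolist(),"rows>=%.1f"%max(np.linalg.norm(d)/.05,np.linalg.norm(w)/.1499))
def easel(x,y,yaw,t,below=15,lift=0):  # tool pose at tile, below = grasp point under top edge
    M=R.from_euler("z",yaw).as_matrix()@R.from_euler("y",-40,degrees=True).as_matrix()
    c=np.array([x,y,24])+M@np.array([t/2,0,45]);zt=M[:,2]
    return c+zt*(45-below-11+lift), rot(-zt,M[:,0])
def rackpt(x,y,z):
    return R.from_euler("z",RK[2]).as_matrix()@np.array([x,y,z])+[RK[0],RK[1],0]
rx=np.array([np.cos(RK[2]),np.sin(RK[2]),0])
DOWN=rot([0,0,-1],rx)
THIN=(539.6,79.2,-.947,6);THICK=(635,229.5,-.968,12)
E
python3 - <<'E'
from plan import *
p,M=easel(*THIN,lift=80);rel("pre",p,M);rel("grasp from pre",*easel(*THIN),start=(p,M))
E
```

```text
pre world [486.9 152.5 136.2] shift [0.5092, -0.5933, 0.0985] turn [-0.6942, 0.0901, -0.2475] rows>=15.8
grasp from pre world [516.9 110.7  75. ] shift [0.0, 0.0, 0.08] turn [0.0, 0.0, 0.0] rows>=1.6
```

```bash
python3 -m handwheel '[[[0.02,-0.024,0.0],[-0.03,0,-0.01],0.45],[[0.055,-0.062,0.0],[-0.07,0.01,-0.025],0.45],[[0.09,-0.1,0.0],[-0.115,0.015,-0.04],0.45],[[0.12,-0.138,0.0],[-0.16,0.02,-0.055],0.45],[[0.15,-0.176,0.0],[-0.2,0.025,-0.07],0.45],[[0.18,-0.214,0.0],[-0.25,0.03,-0.085],0.45],[[0.21,-0.25,0.0],[-0.29,0.04,-0.1],0.45],[[0.24,-0.285,0.0],[-0.33,0.045,-0.115],0.45]]'
python3 - <<'E'
from plan import *
p,M=easel(*THIN,lift=80);rel("pre",p,M);print(now()[2]["joint_pos"])
E
```

```text
time_s: 2.85
tcp_pos: [345.9, -229.9, 235.3]
eef_rot: [2.737, 0.673, 0.152]
force: [1.3, -0.1, 0.1]
width: 41.7
grasp_force: 0.0
pre world [486.9 152.5 136.2] shift [0.3007, -0.2921, 0.0117] turn [-0.3605, 0.0447, -0.1329] rows>=8.4
[ 0.59273205 -0.05249473 -0.31552391  2.25056698  0.31834003  0.71234238
 -1.03090145]
```

```bash
python3 -m handwheel '[[[0.035,-0.034,0.001],[-0.042,0.005,-0.016],0.45],[[0.07,-0.068,0.003],[-0.084,0.01,-0.03],0.45],[[0.105,-0.102,0.004],[-0.126,0.016,-0.046],0.45],[[0.14,-0.136,0.005],[-0.168,0.02,-0.06],0.45],[[0.175,-0.17,0.007],[-0.21,0.026,-0.078],0.45],[[0.21,-0.204,0.008],[-0.252,0.03,-0.094],0.45],[[0.245,-0.238,0.01],[-0.3,0.037,-0.11],0.45],[[0.275,-0.267,0.011],[-0.335,0.042,-0.124],0.45]]'
python3 - <<'E'
from plan import *
p,M=easel(*THIN,lift=80);rel("pre",p,M);rel("grasp",*easel(*THIN));print(now()[2]["joint_pos"])
E
```

```text
time_s: 3.65
tcp_pos: [459.5, 77.7, 154.7]
eef_rot: [2.373, 0.752, 0.268]
force: [1.8, -0.1, 0.8]
width: 41.4
grasp_force: 0.0
pre world [486.9 152.5 136.2] shift [0.0654, -0.0471, -0.0135] turn [-0.0263, 0.0023, -0.009] rows>=1.6
grasp world [516.9 110.7  75. ] shift [0.0656, -0.045, 0.0665] turn [-0.0263, 0.0023, -0.009] rows>=2.1
[-0.19031868  0.44853668 -0.76822453  2.18570497  1.03952503  1.20511863
 -2.59514499]
```

```bash
python3 -m handwheel '[[[0.0,0.0,-0.01],[0,0,-0.14],0.45],[[0.0,0.0,-0.02],[0,0,-0.28],0.45],[[0.01,-0.01,-0.02],[0,0,-0.42],0.45],[[0.02,-0.02,-0.02],[0,0,-0.56],0.45],[[0.03,-0.03,-0.02],[0,0,-0.7],0.45],[[0.045,-0.035,-0.02],[0,0,-0.84],0.45],[[0.055,-0.04,-0.02],[0,0,-0.98],0.45],[[0.065,-0.047,-0.02],[0,0,-1.12],0.45]]'
cat >> plan.py <<'E'
def flip(pM): return pM[0],pM[1]@np.diag([-1.,-1,1])
E
python3 - <<'E'
from plan import *
rel("pre",*flip(easel(*THIN,lift=80)));print(now()[2]["joint_pos"])
E
```

```text
time_s: 4.45
tcp_pos: [484.3, 153.6, 141.7]
eef_rot: [1.604, 1.898, -0.215]
force: [0.0, 0.8, -0.1]
width: 41.1
grasp_force: 0.0
pre world [486.9 152.5 136.2] shift [0.002, 0.0007, 0.0058] turn [0.0143, -0.0317, -2.0255] rows>=13.5
[-0.22120264  0.61452474 -0.89081271  2.03200123  1.07515379  1.3796075
 -1.53719747]
```

```bash
python3 -m handwheel '[[[0,0,0],[0,0,-0.145],0.45],[[0,0,0],[0,0,-0.29],0.45],[[0,0,0],[0,0,-0.435],0.45],[[0,0,0],[0,0,-0.58],0.45],[[0,0,0],[0,0,-0.725],0.45],[[0,0,0],[0,0,-0.87],0.45],[[0,0,0],[0,0,-1.015],0.45],[[0,0,0],[0,0,-1.16],0.45]]' >/dev/null
python3 -m handwheel '[[[0,0,0],[0,0,-0.145],0.45],[[0,0,0],[0,0,-0.29],0.45],[[0,0,0],[0,0,-0.435],0.45],[[0,0,0],[0,0,-0.58],0.45],[[0,0,0],[0,0,-0.725],0.45],[[0,0,0],[0,0,-0.86],0.45],[[0,0,0],[0,0,-0.865],0.45],[[0,0,0],[0,0,-0.865],0.45]]'
python3 - <<'E'
from plan import *
rel("pre",*flip(easel(*THIN,lift=80)));rel("grasp",*flip(easel(*THIN)));print(now()[2]["joint_pos"])
E
```

```text
time_s: 6.05
tcp_pos: [483.8, 153.2, 141.7]
eef_rot: [-0.842, 2.662, -0.924]
force: [-0.8, 0.9, -0.9]
width: 41.2
grasp_force: 0.0
pre world [486.9 152.5 136.2] shift [-0.0021, 0.0016, 0.0057] turn [0.0291, -0.0042, -0.0096] rows>=0.2
grasp world [516.9 110.7  75. ] shift [-0.0024, -0.0008, 0.0857] turn [0.0291, -0.0042, -0.0096] rows>=1.7
[-0.08134323  0.74492092 -1.14255213  2.02386016  1.16055643  1.56302334
  0.40536875]
```

```bash
python3 -m handwheel '[[[-0.002,0.0015,0.006],[0.029,-0.004,-0.01],0.45],[[-0.002,0.0015,0.006],[0.029,-0.004,-0.01],0.45],[[-0.002,0.001,0.026],[0.029,-0.004,-0.01],0.45],[[-0.002,0.0005,0.046],[0.029,-0.004,-0.01],0.45],[[-0.002,0,0.061],[0.029,-0.004,-0.01],0.45],[[-0.002,-0.0005,0.076],[0.029,-0.004,-0.01],0.45],[[-0.002,-0.001,0.0857],[0.029,-0.004,-0.01],0.45],[[-0.002,-0.001,0.0857],[0.029,-0.004,-0.01],0.45]]'
python3 - <<'E'
from plan import *
rel("grasp",*flip(easel(*THIN)));print(now()[2]["joint_pos"])
p=env.camera("top");q=env.camera("side")
a=cv2.resize(p["img"][195:245,230:297],(400,300),interpolation=2);b=cv2.resize(q["img"][190:256,270:358],(400,300),interpolation=2)
c=cv2.resize(p["img"][205:250,150:210],(400,300),interpolation=2);d=cv2.resize(q["img"][280:325,275:335],(400,300),interpolation=2)
cv2.imwrite("pics/g1.png",np.vstack([np.hstack([a,b]),np.hstack([c,d])])[:,:,::-1])
E
```

```text
time_s: 6.85
tcp_pos: [516.7, 109.2, 74.3]
eef_rot: [-0.855, 2.637, -0.962]
force: [0.4, 0.6, 0.6]
width: 41.0
grasp_force: 0.0
grasp world [516.9 110.7  75. ] shift [-0.0011, 0.0004, -0.0012] turn [-0.0004, -0.0017, 0.0043] rows>=0.0
[-0.05159741  0.84872554 -1.04558165  2.07881313  1.32097934  1.50840153
  0.35825373]
```

View pics/g1.png

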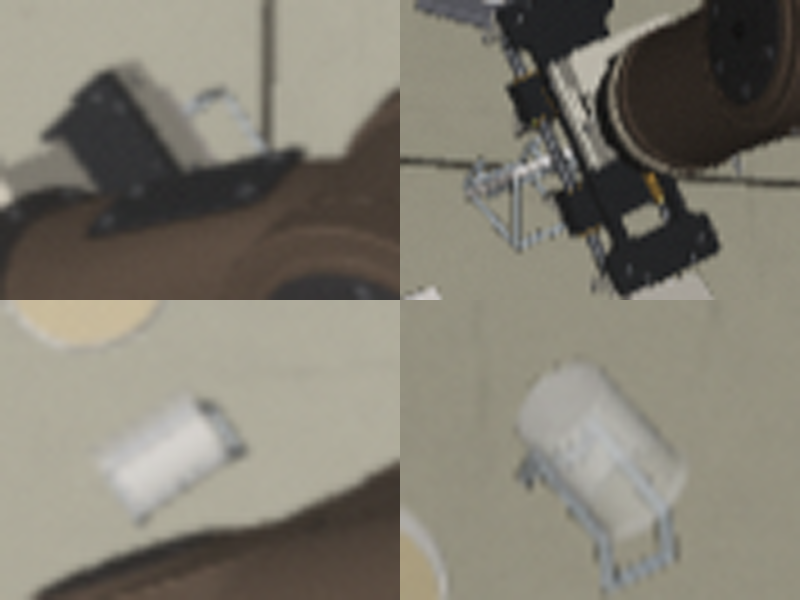

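```bash
python3 -m handwheel '[[[0,0,0],[0,0,0],0.2],[[0,0,0],[0,0,0],0.0],[[0,0,0],[0,0,0],0.0],[[0,0,0],[0,0,0],0.0],[[0,0,0],[0,0,0],0.0],[[0,0,0],[0,0,0],0.0],[[0,0,0],[0,0,0],0.0],[[0,0,0],[0,0,0],0.0]]' 25
python3 - <<'E'
from plan import *
# target over narrow slot: tool down, TCP z : tile centre is 19mm below TCP (below=15 -> TCP at z'=+19)
for h in (80,):
    p=rackpt(-12,0,14+45+19+h);rel("over",*flip((p,DOWN)))
s=now()[2];print(s["torque"],s["joint_pos"])
E
```

```text
time_s: 7.75
tcp_pos: [516.6, 110.5, 75.2]
eef_rot: [-0.856, 2.635, -0.96]
force: [-0.9, 0.5, 0.4]
width: 5.6
grasp_force: 25.0
over world [ 539.6 -199.2  158. ] shift [0.1635, -0.2554, 0.1067] turn [-0.6451, 0.3288, 0.9105] rows>=7.8
[ 0.8510382   0.46446727 -0.04114427] [-0.05254058  0.8472961  -1.04725552  2.07837426  1.32031379  1.50849276
  0.35855423]
```

```bash
python3 -m handwheel '[[[0,0,-0.02],[0,0,0],0],[[0,0,-0.06],[0,0,0],0],[[0,0,-0.1],[0,0,0],0],[[0.018,-0.03,-0.08],[-0.07,0.035,0.1],0],[[0.036,-0.06,-0.06],[-0.14,0.07,0.2],0],[[0.054,-0.09,-0.04],[-0.21,0.105,0.3],0],[[0.072,-0.121,-0.02],[-0.28,0.14,0.4],0],[[0.09,-0.151,0.001],[-0.35,0.18,0.5],0]]'
python3 - <<'E'
from plan import *
rel("over",*flip((rackpt(-12,0,78+110),DOWN)))
s=now()[2];print(s["joint_pos"])
E
```

```text
time_s: 8.55
tcp_pos: [512.5, -38.1, 172.4]
eef_rot: [-0.132, 3.001, -0.47]
force: [1.1, -0.1, -1.6]
width: 6.1
grasp_force: 25.0
over world [ 539.6 -199.2  188. ] shift [-0.0119, -0.1596, 0.0367] turn [-0.2921, 0.1512, 0.4065] rows>=3.5
[ 0.60854047  0.58349745 -1.21088459  1.96358416  0.93457844  1.2330678
  0.64125715]
```

```bash
python3 -m handwheel '[[[-0.003,-0.032,0.007],[-0.06,0.03,0.08],0],[[-0.005,-0.064,0.014],[-0.12,0.06,0.16],0],[[-0.007,-0.096,0.022],[-0.175,0.09,0.245],0],[[-0.009,-0.128,0.03],[-0.234,0.12,0.325],0],[[-0.012,-0.16,0.0367],[-0.292,0.151,0.4065],0],[[-0.012,-0.16,0.0367],[-0.292,0.151,0.4065],0],[[-0.012,-0.16,0.0367],[-0.292,0.151,0.4065],0],[[-0.012,-0.16,0.0367],[-0.292,0.151,0.4065],0]]'
python3 - <<'E'
from plan import *
rel("over",*flip((rackpt(-12,0,78+110),DOWN)))
rel("low",*flip((rackpt(-12,0,78+30),DOWN)))
s=now()[2];print(s["joint_pos"])
E
```

```text
time_s: 9.35
tcp_pos: [539.6, -196.7, 187.7]
eef_rot: [-0.495, -3.101, 0.005]
force: [-0.4, -0.2, -1.0]
width: 5.8
grasp_force: 25.0
over world [ 539.6 -199.2  188. ] shift [-0.0007, -0.0024, -0.0003] turn [-0.0032, -0.0007, 0.0056] rows>=0.0
low world [ 539.6 -199.2  108. ] shift [-0.0008, -0.0021, 0.0797] turn [-0.0032, -0.0007, 0.0056] rows>=1.6
[ 1.00985738  0.69758062 -1.20198057  1.69656958  0.68855852  1.24140173
  0.89869131]
```

```bash
python3 -m handwheel '[[[-0.001,-0.002,0.02],[-0.003,0,0.005],0],[[-0.001,-0.002,0.04],[-0.003,0,0.005],0],[[-0.001,-0.002,0.06],[-0.003,0,0.005],0],[[-0.001,-0.002,0.076],[-0.003,0,0.005],0],[[-0.001,-0.002,0.076],[-0.003,0,0.005],0],[[-0.001,-0.002,0.076],[-0.003,0,0.005],0],[[-0.001,-0.002,0.076],[-0.003,0,0.005],0],[[-0.001,-0.002,0.076],[-0.003,0,0.005],0]]'
python3 - <<'E'
from plan import *
rel("low",*flip((rackpt(-12,0,78+34),DOWN)))
p=env.camera("top");q=env.camera("side");rel("low",*flip((rackpt(-12,0,78+34),DOWN)))
import pickle;pickle.dump((p,q),open("shots2.pkl","wb"))
a=cv2.resize(p["img"][185:251,305:393],(400,300),interpolation=2);b=cv2.resize(q["img"][135:201,255:343],(400,300),interpolation=2)
cv2.imwrite("pics/g2.png",np.hstack([a,b])[:,:,::-1])
E
```

```text
time_s: 10.15
tcp_pos: [540.8, -200.2, 112.8]
eef_rot: [0.506, 3.099, -0.0]
force: [-0.1, 0.8, -1.5]
width: 5.8
grasp_force: 25.0
low world [ 539.6 -199.2  112. ] shift [0.0015, 0.0005, 0.0008] turn [0.0001, 0.0012, -0.0014] rows>=0.0
low world [ 539.6 -199.2  112. ] shift [0.0013, 0.0008, 0.0005] turn [-0.0, 0.0008, -0.0017] rows>=0.0
```

View pics/g2.png

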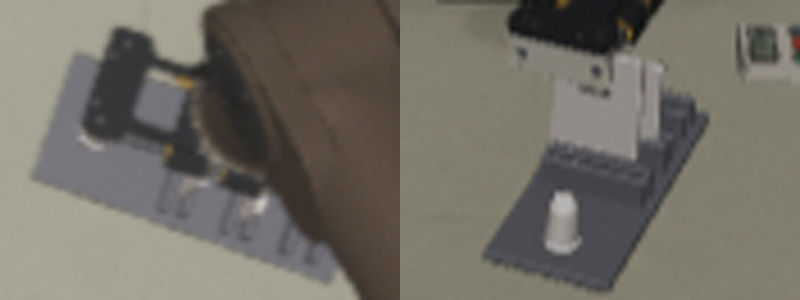

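```bash
python3 -m handwheel '[[[0.001,0.0005,0.004],[0,0,-0.001],0],[[0.001,0.0005,0.006],[0,0,-0.001],0],[[0.001,0.0005,0.008],[0,0,-0.001],0],[[0.001,0.0005,0.010],[0,0,-0.001],0],[[0.001,0.0005,0.012],[0,0,-0.001],0],[[0.001,0.0005,0.014],[0,0,-0.001],0],[[0.001,0.0005,0.016],[0,0,-0.001],0],[[0.001,0.0005,0.016],[0,0,-0.001],0]]'
python3 - <<'E'
from plan import *
rel("seat",*flip((rackpt(-12,0,78),DOWN)));print(now()[2]["force"],now()[2]["torque"])
E
```

```text
time_s: 11.05
tcp_pos: [539.3, -199.5, 95.5]
eef_rot: [-0.505, -3.1, -0.0]
force: [0.0, -0.1, -1.4]
width: 5.5
grasp_force: 25.0
seat world [ 539.6 -199.2   78. ] shift [-0.0002, 0.0004, 0.0175] turn [-0.0, -0.0007, -0.0005] rows>=0.4
[ 0.0014771  -0.05818912 -1.37233821] [ 0.01427809 -0.1820546  -0.00441657]
```

```bash
python3 -m handwheel '[[[0,0,0.003],[0,0,0],0],[[0,0,0.006],[0,0,0],0],[[0,0,0.009],[0,0,0],0],[[0,0,0.012],[0,0,0],0],[[0,0,0.0145],[0,0,0],0],[[0,0,0.016],[0,0,0],0],[[0,0,0.017],[0,0,0],0],[[0,0,0.017],[0,0,0],0]]'
```

```text
time_s: 11.85
tcp_pos: [539.5, -199.5, 78.8]
eef_rot: [-0.505, -3.1, -0.0]
force: [0.1, -1.2, -1.5]
width: 5.6
grasp_force: 25.0
```

```bash
python3 -m handwheel '[[[0,0,0.0005],[0,0,0],0],[[0,0,0.001],[0,0,0],0],[[0,0,0.0015],[0,0,0],0],[[0,0,0.0015],[0,0,0],0],[[0,0,0.0015],[0,0,0],0],[[0,0,0.0015],[0,0,0],0],[[0,0,0.0015],[0,0,0],0],[[0,0,0.0015],[0,0,0],0]]'
```

```text
time_s: 12.65
tcp_pos: [539.6, -199.5, 78.0]
eef_rot: [0.505, 3.101, -0.001]
force: [-3.4, 0.0, 4.7]
width: 6.1
grasp_force: 25.0
```

```bash
python3 -m handwheel '[[[0,0,0.0],[0,0,0],0.2],[[0,0,0],[0,0,0],0.2],[[0,0,0],[0,0,0],0.2],[[0,0,0],[0,0,0],0.2],[[0,0,-0.02],[0,0,0],0.2],[[0,0,-0.05],[0,0,0],0.2],[[0,0,-0.09],[0,0,0],0.3],[[0,0,-0.13],[0,0,0],0.5]]'
python3 - <<'E'
from plan import *
p,M=flip(easel(*THICK,lift=80));rel("pre",p,M);print(now()[2]["joint_pos"])
E
```

```text
time_s: 13.45
tcp_pos: [539.3, -199.0, 210.0]
eef_rot: [-0.503, -3.101, -0.002]
force: [0.4, -0.4, -1.0]
width: 30.2
grasp_force: 0.0
pre world [585.1 302.  138.2] shift [0.115, 0.4896, 0.0723] turn [0.6479, -0.3223, -0.8858] rows>=10.2
[ 1.01682551  0.66600786 -1.19766851  1.66837074  0.64656679  1.26503259
  0.93355826]
```

```bash
python3 -m handwheel '[[[0.011,0.046,0],[0.06,-0.03,-0.083],0.5],[[0.022,0.092,0],[0.122,-0.06,-0.166],0.5],[[0.033,0.138,0],[0.183,-0.09,-0.25],0.5],[[0.044,0.184,0],[0.244,-0.12,-0.333],0.5],[[0.055,0.23,0],[0.305,-0.15,-0.416],0.5],[[0.066,0.276,0],[0.365,-0.18,-0.5],0.5],[[0.077,0.322,0],[0.425,-0.21,-0.58],0.5],[[0.088,0.37,0],[0.486,-0.24,-0.664],0.5]]'
python3 - <<'E'
from plan import *
p,M=flip(easel(*THICK,lift=80));rel("pre",p,M);print(now()[2]["joint_pos"])
E
```

```text
time_s: 14.25
tcp_pos: [573.3, 181.5, 209.2]
eef_rot: [-0.517, 2.842, -0.755]
force: [0.4, -0.6, 0.0]
width: 46.0
grasp_force: 0.0
pre world [585.1 302.  138.2] shift [-0.0508, 0.1305, 0.0095] turn [0.1595, -0.0809, -0.2201] rows>=2.8
[-0.03997637  0.69776345 -1.05516698  1.67570205  1.02131509  1.56220413
  0.58443286]
```

```bash
python3 -m handwheel '[[[-0.013,0.033,0.002],[0.04,-0.02,-0.055],0.5],[[-0.025,0.065,0.005],[0.08,-0.04,-0.11],0.5],[[-0.038,0.098,0.007],[0.12,-0.06,-0.165],0.5],[[-0.051,0.1305,0.0095],[0.1595,-0.081,-0.22],0.5],[[-0.051,0.1305,0.0095],[0.1595,-0.081,-0.22],0.5],[[-0.051,0.1305,0.0095],[0.1595,-0.081,-0.22],0.5],[[-0.051,0.1305,0.0095],[0.1595,-0.081,-0.22],0.5],[[-0.051,0.1305,0.0095],[0.1595,-0.081,-0.22],0.5]]'
python3 - <<'E'
from plan import *
rel("grasp",*flip(easel(*THICK)));print(now()[2]["joint_pos"])
E
```

```text
time_s: 15.05
tcp_pos: [586.3, 298.7, 138.0]
eef_rot: [-0.817, 2.655, -0.962]
force: [-0.3, 0.4, 0.5]
width: 46.0
grasp_force: 0.0
grasp world [614.3 259.6  76.9] shift [-0.0011, 0.0023, 0.0777] turn [0.0024, -0.0025, -0.0047] rows>=1.6
[-0.35799394  0.88985155 -0.9428714   1.57614885  1.19550976  1.66576989
  0.58148007]
```

```bash
python3 -m handwheel '[[[-0.001,0.002,0.01],[0.002,-0.002,-0.005],0.5],[[-0.001,0.002,0.03],[0.002,-0.002,-0.005],0.5],[[-0.001,0.002,0.05],[0.002,-0.002,-0.005],0.5],[[-0.001,0.002,0.065],[0.002,-0.002,-0.005],0.5],[[-0.001,0.002,0.0777],[0.002,-0.002,-0.005],0.5],[[-0.001,0.002,0.0777],[0.002,-0.002,-0.005],0.5],[[-0.001,0.002,0.0777],[0.002,-0.002,-0.005],0.5],[[-0.001,0.002,0.0777],[0.002,-0.002,-0.005],0.5]]'
python3 -m handwheel '[[[0,0,0],[0,0,0],0.2],[[0,0,0],[0,0,0],0.0],[[0,0,0],[0,0,0],0.0],[[0,0,0],[0,0,0],0.0],[[0,0,0],[0,0,0],0.0],[[0,0,0],[0,0,0],0.0],[[0,0,0],[0,0,0],0.0],[[0,0,0],[0,0,0],0.0]]' 35
python3 - <<'E'
from plan import *
rel("over",*flip((rackpt(84,0,78+110),DOWN)))
P,Q,s=now();rel("grasp",*flip(easel(*THICK)));print(Q.T@[0,0,1],s["joint_pos"])
E
```

```text
time_s: 15.85
tcp_pos: [613.4, 261.7, 76.2]
eef_rot: [-0.829, 2.65, -0.963]
force: [-0.2, -0.5, 0.2]
width: 45.9
grasp_force: 0.0
time_s: 16.65
tcp_pos: [613.9, 260.3, 76.1]
eef_rot: [-0.827, 2.65, -0.966]
force: [-0.1, -0.8, 4.9]
width: 11.8
grasp_force: 35.0
over world [ 509.2 -290.3  188. ] shift [0.3994, -0.3728, 0.1678] turn [-0.6478, 0.3219, 0.8885] rows>=11.4
grasp world [614.3 259.6  76.9] shift [0.0001, -0.0011, -0.0001] turn [-0.0004, 0.0, 0.0026] rows>=0.0
[ 0.0016849  -0.64309296 -0.76578626] [-0.30246414  0.95350848 -0.90220736  1.63119396  1.27740734  1.58003966
  0.55752256]
```

```bash
python3 -m handwheel '[[[0,0,-0.02],[0,0,0],0],[[0,0,-0.06],[0,0,0],0],[[0,-0.02,-0.1],[0,0,0],0],[[0.02,-0.05,-0.115],[-0.05,0.025,0.07],0],[[0.056,-0.082,-0.093],[-0.1,0.05,0.14],0],[[0.092,-0.115,-0.07],[-0.15,0.075,0.21],0],[[0.128,-0.148,-0.045],[-0.21,0.105,0.29],0],[[0.164,-0.182,-0.02],[-0.27,0.135,0.37],0]]'
python3 - <<'E'
from plan import *
rel("over",*flip((rackpt(84,0,78+145),DOWN)));print(now()[2]["joint_pos"])
E
```

```text
time_s: 17.45
tcp_pos: [551.7, 80.8, 207.9]
eef_rot: [-0.301, 2.947, -0.592]
force: [0.7, -0.6, -2.2]
width: 11.9
grasp_force: 35.0
over world [ 509.2 -290.3  223. ] shift [0.1209, -0.3341, 0.1164] turn [-0.3737, 0.1856, 0.5183] rows>=7.5
[ 0.25248155  0.60610619 -1.11880035  1.79546257  0.92696529  1.4046474
  0.60656807]
```

```bash
python3 -m handwheel '[[[0.016,-0.045,0.015],[-0.05,0.025,0.07],0],[[0.032,-0.09,0.031],[-0.1,0.05,0.138],0],[[0.048,-0.134,0.047],[-0.15,0.075,0.207],0],[[0.064,-0.178,0.062],[-0.2,0.1,0.276],0],[[0.081,-0.222,0.078],[-0.25,0.124,0.345],0],[[0.097,-0.267,0.093],[-0.3,0.15,0.415],0],[[0.11,-0.305,0.106],[-0.34,0.17,0.475],0],[[0.121,-0.334,0.1164],[-0.374,0.1856,0.518],0]]'
python3 - <<'E'
from plan import *
rel("low",*flip((rackpt(84,0,78+34),DOWN)));print(now()[2]["joint_pos"])
E
```

```text
time_s: 18.25
tcp_pos: [509.9, -292.9, 224.5]
eef_rot: [0.509, 3.099, -0.002]
force: [0.2, 0.7, -2.0]
width: 11.9
grasp_force: 35.0
low world [ 509.2 -290.3  112. ] shift [0.0016, 0.0024, 0.1125] turn [-0.0013, 0.0012, -0.0031] rows>=2.3
[ 1.15456921  0.64838362 -1.15705011  1.61979444  0.61590879  1.284821
  1.13631305]
```

```bash
python3 -m handwheel '[[[0.001,0.0015,0.02],[-0.001,0.001,-0.003],0],[[0.001,0.0015,0.05],[-0.001,0.001,-0.003],0],[[0.001,0.0015,0.08],[-0.001,0.001,-0.003],0],[[0.001,0.0015,0.1],[-0.001,0.001,-0.003],0],[[0.001,0.0015,0.111],[-0.001,0.001,-0.003],0],[[0.001,0.0015,0.111],[-0.001,0.001,-0.003],0],[[0.001,0.0015,0.111],[-0.001,0.001,-0.003],0],[[0.001,0.0015,0.111],[-0.001,0.001,-0.003],0]]'
python3 - <<'E'
from plan import *
for i in range(3):
    rel("low",*flip((rackpt(84,0,78+34),DOWN)));p=env.camera("side")
E
```

```text
time_s: 19.05
tcp_pos: [510.8, -289.0, 114.3]
eef_rot: [0.497, 3.1, -0.004]
force: [0.2, 0.6, -1.3]
width: 12.0
grasp_force: 35.0
low world [ 509.2 -290.3  112. ] shift [0.0011, -0.0017, 0.0024] turn [-0.0024, 0.0022, 0.004] rows>=0.1
low world [ 509.2 -290.3  112. ] shift [0.001, -0.0015, 0.0023] turn [-0.0026, 0.0021, 0.0039] rows>=0.1
low world [ 509.2 -290.3  112. ] shift [0.0009, -0.0014, 0.002] turn [-0.0027, 0.0018, 0.0037] rows>=0.1
```

Correct and descend into the wide slot.

```bash
python3 -m handwheel '[[[0.001,-0.001,0.003],[-0.0025,0.002,0.004],0],[[0.001,-0.001,0.006],[-0.0025,0.002,0.004],0],[[0.001,-0.001,0.009],[-0.0025,0.002,0.004],0],[[0.001,-0.001,0.012],[-0.0025,0.002,0.004],0],[[0.001,-0.001,0.014],[-0.0025,0.002,0.004],0],[[0.001,-0.001,0.016],[-0.0025,0.002,0.004],0],[[0.001,-0.001,0.018],[-0.0025,0.002,0.004],0],[[0.001,-0.001,0.018],[-0.0025,0.002,0.004],0]]'
python3 - <<'E'
from plan import *
rel("seat",*flip((rackpt(84,0,78),DOWN)))
E
```

```text
time_s: 20.0
tcp_pos: [508.5, -289.8, 94.7]
eef_rot: [-0.504, -3.099, -0.001]
force: [-0.0, -0.4, -1.9]
width: 12.0
grasp_force: 35.0
seat world [ 509.2 -290.3   78. ] shift [-0.0009, -0.0002, 0.0167] turn [0.0001, -0.0022, -0.0002] rows>=0.3
```

```bash
python3 -m handwheel '[[[0,0,0.003],[0,0,0],0],[[0,0,0.006],[0,0,0],0],[[0,0,0.009],[0,0,0],0],[[0,0,0.012],[0,0,0],0],[[0,0,0.014],[0,0,0],0],[[0,0,0.0155],[0,0,0],0],[[0,0,0.0155],[0,0,0],0],[[0,0,0.0155],[0,0,0],0]]'
python3 -m handwheel '[[[0,0,0.0005],[0,0,0],0],[[0,0,0.001],[0,0,0],0],[[0,0,0.0015],[0,0,0],0],[[0,0,0.0015],[0,0,0],0],[[0,0,0.0015],[0,0,0],0],[[0,0,0.0015],[0,0,0],0],[[0,0,0.0015],[0,0,0],0],[[0,0,0.0015],[0,0,0],0]]'
```

```text
time_s: 20.8
tcp_pos: [508.6, -289.9, 79.5]
eef_rot: [-0.504, -3.099, -0.0]
force: [-0.8, 0.5, -1.3]
width: 12.1
grasp_force: 35.0
time_s: 21.6
tcp_pos: [508.6, -289.9, 78.0]
eef_rot: [-0.504, -3.099, -0.001]
force: [-0.2, -1.0, -1.8]
width: 11.8
grasp_force: 35.0
```

```bash
python3 -m handwheel '[[[0,0,0.0005],[0,0,0],0],[[0,0,0.001],[0,0,0],0],[[0,0,0.0015],[0,0,0],0],[[0,0,0.0015],[0,0,0],0],[[0,0,0.0015],[0,0,0],0],[[0,0,0.0015],[0,0,0],0],[[0,0,0.0015],[0,0,0],0],[[0,0,0.0015],[0,0,0],0]]'
```

```text
time_s: 22.4
tcp_pos: [508.6, -289.8, 77.3]
eef_rot: [-0.504, -3.099, 0.0]
force: [-2.7, 1.0, 7.7]
width: 11.6
grasp_force: 35.0
```

```bash
python3 -m handwheel '[[[0,0,0.0],[0,0,0],0.28],[[0,0,0],[0,0,0],0.28],[[0,0,0],[0,0,0],0.28],[[0,0,0],[0,0,0],0.28],[[0,0,-0.02],[0,0,0],0.28],[[0,0,-0.05],[0,0,0],0.28],[[0,0,-0.09],[0,0,0],0.4],[[0,0,-0.135],[0,0,0],0.75]]' 20
cat >> plan.py <<'E'
BK=(500.5,365.,2.24);A=np.radians(30)
def bgrasp(lift=0,fb=20):
    m=np.array([np.cos(BK[2]),np.sin(BK[2]),0]);d=np.sin(A)*m-np.cos(A)*np.array([0,0,1])
    y=np.array([m[1],-m[0],0]);return np.array([BK[0],BK[1],44])+m*(fb-28)+d*(11-lift), rot(d,y)
def bplace(h=0,fb=20,az=-70):
    a=np.radians(az);hh=np.array([np.cos(a),np.sin(a),0]);d=np.cos(A)*hh-np.sin(A)*np.array([0,0,1])
    y=np.array([-hh[1],hh[0],0]);p=rackpt(-82,0,14+56-fb+h);return p+d*11, rot(d,y)
E
python3 - <<'E'
from plan import *
p,M=bgrasp(80);rel("pre",p,M);print(M,bplace()[1]);print(now()[2]["joint_pos"])
p=env.camera("top")
c=cv2.resize(p["img"][205:250,150:210],(400,300),interpolation=2);d=cv2.resize(p["img"][185:251,305:393],(400,300),interpolation=2)
cv2.imwrite("pics/g3.png",np.hstack([c,d])[:,:,::-1])
q=env.camera("side");cv2.imwrite("pics/side3.png",q["img"][:,:,::-1])
E
```

```text
time_s: 23.2
tcp_pos: [508.1, -289.7, 212.0]
eef_rot: [-0.503, -3.098, -0.002]
force: [0.9, -0.5, -0.2]
width: 37.2
grasp_force: 0.0
pre world [526.9 331.7 103.8] shift [0.1785, 0.5953, 0.1093] turn [-0.1521, 0.5051, 0.5659] rows>=12.6
[[-5.37248916e-01  7.84315925e-01 -3.10180806e-01]
 [ 6.79237516e-01  6.20361612e-01  3.92157963e-01]
 [ 5.00000000e-01  1.27708940e-18 -8.66025404e-01]] [[-1.71010072e-01  9.39692621e-01  2.96198133e-01]
 [ 4.69846310e-01  3.42020143e-01 -8.13797681e-01]
 [-8.66025404e-01  1.85433269e-17 -5.00000000e-01]]
[ 1.14981084  0.65749146 -1.14994364  1.63948815  0.62319243  1.26548466
  1.12744663]
```

```bash
python3 -m handwheel '[[[0.013,0.045,0],[-0.01,0.035,0.04],0.75],[[0.026,0.09,0],[-0.02,0.07,0.08],0.75],[[0.04,0.135,0],[-0.035,0.11,0.125],0.75],[[0.053,0.18,0],[-0.045,0.15,0.17],0.75],[[0.066,0.225,0],[-0.057,0.19,0.21],0.75],[[0.08,0.27,0],[-0.07,0.23,0.256],0.75],[[0.095,0.315,0],[-0.08,0.267,0.3],0.75],[[0.108,0.36,0],[-0.092,0.305,0.342],0.75]]'
python3 - <<'E'
from plan import *
p,M=bgrasp(80);rel("pre",p,M);print(now()[2]["joint_pos"])
E
```

```text
time_s: 24.1
tcp_pos: [520.1, 87.7, 211.4]
eef_rot: [-0.935, -2.689, -0.2]
force: [1.3, -0.0, 0.7]
width: 68.7
grasp_force: 0.0
pre world [526.9 331.7 103.8] shift [0.104, 0.1907, 0.1549] turn [-0.0598, 0.2005, 0.2218] rows>=5.3
[ 0.58077962  0.67835123 -1.09592162  1.62787236  0.30316934  1.29525407
  0.35732152]
```

View pics/g3.png

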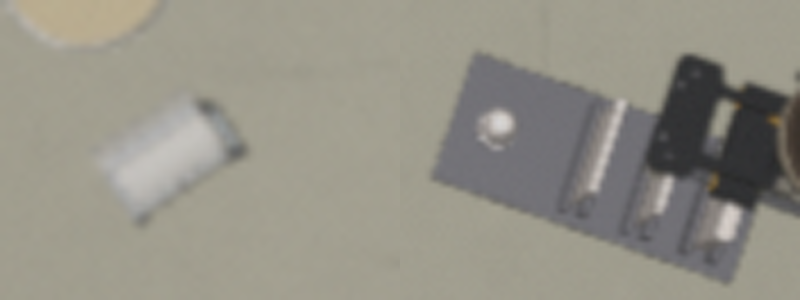

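View pics/side3.png

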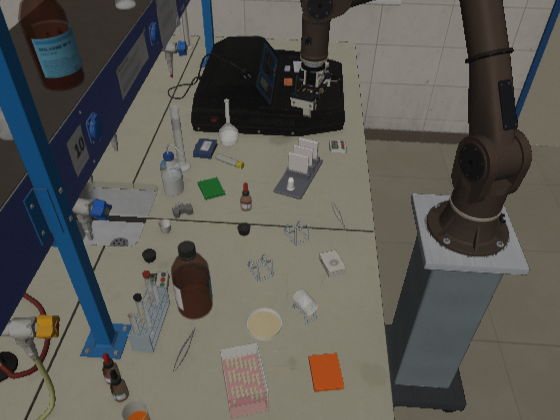

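```bash
sed -i 's/^BK=(500.5,365.,2.24)/BK=(500.,365.3,2.21)/' plan.py; python3 - <<'E'
from plan import *
p,M=bgrasp(80);rel("pre",p,M)
E
```

```text
pre world [525.4 331.2 103.8] shift [0.1048, 0.1894, 0.1551] turn [-0.0721, 0.1997, 0.2492] rows>=5.3
```

```bash
python3 -m handwheel '[[[0.017,0.032,0.015],[-0.012,0.033,0.04],0.75],[[0.034,0.063,0.04],[-0.024,0.066,0.083],0.75],[[0.052,0.095,0.07],[-0.036,0.1,0.125],0.75],[[0.07,0.126,0.1],[-0.048,0.133,0.166],0.75],[[0.087,0.158,0.127],[-0.06,0.166,0.207],0.75],[[0.105,0.1894,0.155],[-0.072,0.2,0.249],0.75],[[0.105,0.1894,0.155],[-0.072,0.2,0.249],0.75],[[0.105,0.1894,0.155],[-0.072,0.2,0.249],0.75]]'
python3 - <<'E'
from plan import *
p,M=bgrasp(0);rel("grasp",p,M);print(now()[2]["joint_pos"])
E
```

```text
time_s: 24.9
tcp_pos: [524.5, 329.8, 103.1]
eef_rot: [-1.188, -2.375, -0.318]
force: [0.1, 0.0, 0.2]
width: 69.1
grasp_force: 0.0
grasp world [501.5 363.3  34.5] shift [0.0009, 0.0017, 0.0797] turn [-0.0023, 0.0005, 0.0033] rows>=1.6
[ 0.20521224  0.89537513 -0.98381183  1.60053502  0.22214401  0.99559254
 -0.04984102]
```

```bash
python3 -m handwheel '[[[0.001,0.001,0.02],[0,0,0.003],0.75],[[0.001,0.001,0.04],[0,0,0.003],0.75],[[0.001,0.001,0.055],[0,0,0.003],0.75],[[0.001,0.001,0.068],[0,0,0.003],0.75],[[0.001,0.001,0.079],[0,0,0.003],0.75],[[0.001,0.001,0.079],[0,0,0.003],0.75],[[0.001,0.001,0.079],[0,0,0.003],0.75],[[0.001,0.001,0.079],[0,0,0.003],0.75]]'
python3 -m handwheel '[[[0,0,0],[0,0,0],0.5],[[0,0,0],[0,0,0],0.4],[[0,0,0],[0,0,0],0.3],[[0,0,0],[0,0,0],0.3],[[0,0,0],[0,0,0],0.3],[[0,0,0],[0,0,0],0.3],[[0,0,0],[0,0,0],0.3],[[0,0,0],[0,0,0],0.3]]' 20
python3 - <<'E'
from plan import *
P,Q,s=now();print(Q.T@[0,0,1],s["joint_pos"])
for h in(100,):rel("over",*bplace(h))
q=env.camera("side");cv2.imwrite("pics/side4.png",cv2.resize(q["img"][250:340,240:360],(800,600),interpolation=2)[:,:,::-1])
E
```

```text
time_s: 25.7
tcp_pos: [502.8, 362.2, 36.7]
eef_rot: [-1.195, -2.373, -0.32]
force: [-0.3, 0.5, 0.9]
width: 69.0
grasp_force: 0.0
time_s: 26.5
tcp_pos: [502.8, 362.8, 36.7]
eef_rot: [-1.195, -2.373, -0.321]
force: [4.4, 1.8, 4.8]
width: 43.0
grasp_force: 19.9
[ 0.49923786  0.00122234 -0.86646412] [ 0.13246793  0.95889556 -0.93441581  1.66643521  0.26624148  0.84496202
 -0.09420377]
over world [ 565.  -141.8  144.5] shift [-0.3294, -0.2504, -0.3145] turn [0.0844, -1.5582, 0.3093] rows>=10.6
```

View pics/side4.png

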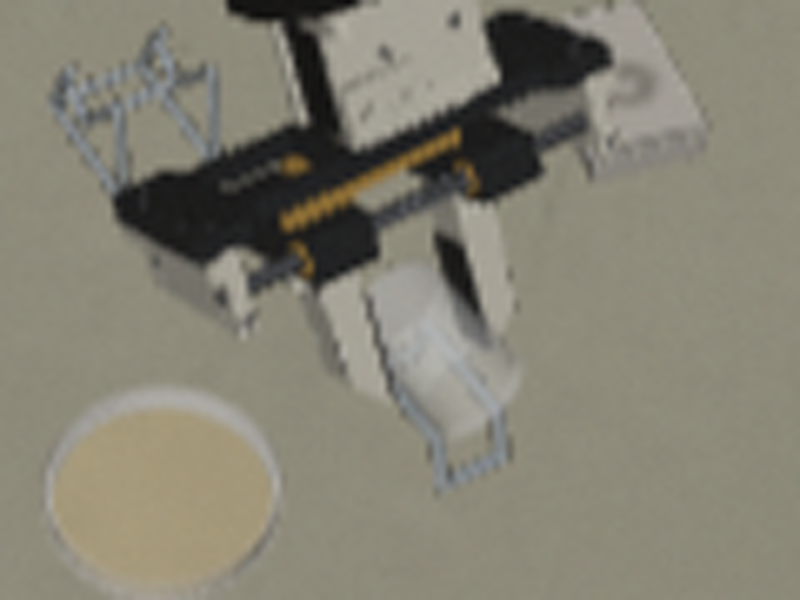

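```bash
python3 -m handwheel '[[[0.01,0,-0.017],[0,0,0],0.3],[[0.03,0,-0.052],[0,0,0],0.3],[[0.05,0,-0.087],[0,0,0],0.3],[[0.021,-0.02,-0.107],[0.007,-0.125,0.025],0.3],[[-0.008,-0.04,-0.128],[0.014,-0.25,0.05],0.3],[[-0.037,-0.06,-0.148],[0.02,-0.375,0.074],0.3],[[-0.067,-0.08,-0.168],[0.027,-0.5,0.099],0.3],[[-0.096,-0.1,-0.188],[0.034,-0.62,0.124],0.3]]'
python3 - <<'E'
from plan import *
s=now()[2];print(s["joint_pos"]);rel("over",*bplace(130))
E
```

```text
time_s: 27.35
tcp_pos: [526.5, 158.4, 152.5]
eef_rot: [1.53, 2.666, -0.162]
force: [-0.7, -0.1, -1.7]
width: 42.7
grasp_force: 20.0
[ 0.05949533  0.53301791 -0.74244754  1.78408004  0.51722411  1.0834504
 -0.37084392]
over world [ 565.  -141.8  174.5] shift [-0.279, -0.1183, 0.0152] turn [0.048, -0.9314, 0.1868] rows>=6.3
```

```bash
python3 -m handwheel '[[[-0.038,-0.016,0.002],[0.007,-0.13,0.026],0.3],[[-0.076,-0.032,0.004],[0.013,-0.26,0.052],0.3],[[-0.114,-0.048,0.006],[0.02,-0.39,0.078],0.3],[[-0.152,-0.064,0.008],[0.026,-0.52,0.104],0.3],[[-0.19,-0.08,0.01],[0.033,-0.65,0.13],0.3],[[-0.228,-0.096,0.012],[0.04,-0.78,0.156],0.3],[[-0.279,-0.118,0.015],[0.048,-0.931,0.187],0.3],[[-0.279,-0.118,0.015],[0.048,-0.931,0.187],0.3]]'
python3 - <<'E'
from plan import *
s=now()[2];print(s["joint_pos"]);rel("over",*bplace(80))
E
```

```text
time_s: 28.15
tcp_pos: [563.7, -143.7, 170.7]
eef_rot: [1.251, 1.788, -0.73]
force: [-0.6, -0.3, -1.5]
width: 42.7
grasp_force: 20.0
[-0.19860868  0.5945343  -0.30924992  2.12128569  1.32043347  1.29969779
 -1.12101645]
over world [ 565.  -141.8  124.5] shift [0.0407, 0.0022, 0.0218] turn [-0.0055, 0.0013, 0.0038] rows>=0.9
```

```bash
sed -i 's/return p+d\*11, rot(d,y)$/return p-2.2*hh+d*11, rot(d,y)/' plan.py; python3 - <<'E'
from plan import *
rel("over",*bplace(56))
p,q=env.camera("top"),env.camera("side");P=rackpt(-82,0,14)
print("peg",proj(p,P),proj(q,P),[x["pixel"] for x in env.place_of(q,"peg_foot")],[x["pixel"] for x in env.place_of(p,"peg_foot")])
E
```

```text
over world [ 564.3 -139.7  100.5] shift [0.0626, 0.0023, 0.0319] turn [-0.0055, 0.0013, 0.0038] rows>=1.4
peg [[325.8414617  213.00330408]] [[290.32387921 187.83457498]] [[292.2, 189.3]] [[327.2, 210.9]]
```

```bash
python3 -m handwheel '[[[0.015,0.0005,0.008],[-0.005,0.001,0.004],0.3],[[0.03,0.001,0.015],[-0.005,0.001,0.004],0.3],[[0.045,0.0015,0.023],[-0.005,0.001,0.004],0.3],[[0.0625,0.0023,0.032],[-0.005,0.001,0.004],0.3],[[0.0625,0.0023,0.032],[-0.005,0.001,0.004],0.3],[[0.0625,0.0023,0.032],[-0.005,0.001,0.004],0.3],[[0.0625,0.0023,0.032],[-0.005,0.001,0.004],0.3],[[0.0625,0.0023,0.032],[-0.005,0.001,0.004],0.3]]'
python3 - <<'E'
from plan import *
rel("over",*bplace(56));P,Q,s=now()
q=env.camera("side");rel("over",*bplace(56));b=rackpt(-82,0,14+56+56)
m=[x for x in env.masks_of(q,"beaker")];print([(x["confidence"],x["box"]) for x in m])
print("expect bottom",proj(q,b),"mouth",proj(q,rackpt(-82,0,70)),[ (x["pixel"],x["confidence"]) for x in env.place_of(q,"beaker")])
C=[rackpt(-82,0,0)+np.array([23*np.cos(t),23*np.sin(t),z]) for t in np.linspace(0,6.28,24) for z in(70,126)]
u=proj(q,C);print("expect box",u.min(0),u.max(0),"up in tool",Q.T@[0,0,1])
cv2.imwrite("pics/b5.png",cv2.resize(q["img"][135:210,250:350],(800,600),interpolation=2)[:,:,::-1])
E
```

```text
time_s: 29.15
tcp_pos: [567.5, -134.8, 102.4]
eef_rot: [1.256, 1.79, -0.709]
force: [-0.2, 0.5, -0.3]
width: 42.9
grasp_force: 20.0
over world [ 564.3 -139.7  100.5] shift [-0.0001, -0.0047, 0.0039] turn [0.0061, -0.0076, -0.0054] rows>=0.1
over world [ 564.3 -139.7  100.5] shift [-0.0002, -0.0046, 0.0038] turn [0.006, -0.0075, -0.0052] rows>=0.1
[(0.72, [288.6, 220.4, 309.0, 245.7])]
expect bottom [[291.3830093  160.92738191]] mouth [[290.84139772 174.68702045]] []
expect box [283.8866418 156.7626846] [298.48225871 179.01291312] up in tool [-0.86219769  0.00774223 -0.50651278]
```

View pics/b5.png

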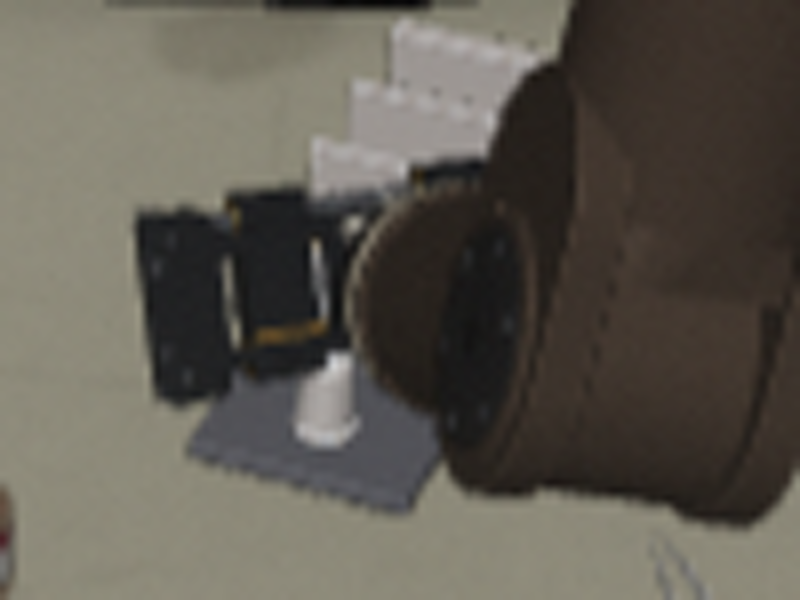

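```bash
python3 -m handwheel '[[[0,-0.0047,0.0038],[0.006,-0.0075,-0.005],0.3],[[0,-0.0047,0.0038],[0.006,-0.0075,-0.005],0.3],[[0,-0.0047,0.0038],[0.006,-0.0075,-0.005],0.3],[[0,-0.0047,0.0038],[0.006,-0.0075,-0.005],0.3],[[0,-0.0047,0.0038],[0.006,-0.0075,-0.005],0.3],[[0,-0.0047,0.0038],[0.006,-0.0075,-0.005],0.3],[[0,-0.0047,0.0038],[0.006,-0.0075,-0.005],0.3],[[0,-0.0047,0.0038],[0.006,-0.0075,-0.005],0.3]]'
python3 - <<'E'
from plan import *
for i in range(3):rel("over",*bplace(56));q=env.camera("top")
rel("h12",*bplace(12));print([(x["confidence"],np.round(x["box"])) for x in env.masks_of(q,"beaker")])
E
```

```text
time_s: 30.1
tcp_pos: [563.9, -139.7, 99.4]
eef_rot: [1.251, 1.788, -0.724]
force: [-0.6, 0.3, -0.6]
width: 42.4
grasp_force: 20.0
over world [ 564.3 -139.7  100.5] shift [-0.001, 0.0004, -0.0004] turn [-0.0007, -0.0001, 0.0011] rows>=0.0
over world [ 564.3 -139.7  100.5] shift [-0.001, 0.0004, -0.0004] turn [-0.0007, -0.0001, 0.0011] rows>=0.0
over world [ 564.3 -139.7  100.5] shift [-0.001, 0.0004, -0.0004] turn [-0.0007, -0.0001, 0.0011] rows>=0.0
h12 world [ 564.3 -139.7   56.5] shift [0.0371, 0.0004, 0.0216] turn [-0.0007, -0.0001, 0.0011] rows>=0.9
[(0.49, array([397., 254., 417., 274.])), (0.48, array([322., 202., 338., 216.]))]
```

```bash
python3 -m handwheel '[[[0.005,0,0.003],[0,0,0],0.3],[[0.01,0,0.006],[0,0,0],0.3],[[0.015,0,0.009],[0,0,0],0.3],[[0.02,0,0.0116],[0,0,0],0.3],[[0.025,0,0.0145],[0,0,0],0.3],[[0.03,0,0.0174],[0,0,0],0.3],[[0.03,0,0.0174],[0,0,0],0.3],[[0.03,0,0.0174],[0,0,0],0.3]]'
python3 - <<'E'
from plan import *
rel("h20",*bplace(20));rel("h0",*bplace(0))
q=env.camera("top")
C=[rackpt(-82,0,0)+np.array([23*np.cos(t),23*np.sin(t),z]) for t in np.linspace(0,6.28,24) for z in(34,90)]
u=proj(q,C);print("expect box",u.min(0),u.max(0),[(x["confidence"],np.round(x["box"])) for x in env.masks_of(q,"beaker")])
print([(x["pixel"],x["confidence"]) for x in env.place_of(q,"beaker")],proj(q,rackpt(-82,0,90)))
E
```

```text
time_s: 31.1
tcp_pos: [563.8, -139.8, 64.6]
eef_rot: [1.25, 1.788, -0.724]
force: [0.1, -0.0, 0.0]
width: 42.8
grasp_force: 20.0
h20 world [ 564.3 -139.7   64.5] shift [0.0, 0.0005, 0.0001] turn [-0.0009, -0.0, 0.0015] rows>=0.0
h0 world [ 564.3 -139.7   44.5] shift [0.0174, 0.0005, 0.0101] turn [-0.0009, -0.0, 0.0015] rows>=0.4
expect box [319.59290679 202.88411591] [335.72541185 219.10102624] [(0.62, array([293., 167., 302., 177.]))]
[([345.2, 219.8], 0.62), ([348.3, 220.6], 0.4)] [[328.5449401  209.99971374]]
```

No contact; continue to just above the deck, then touch.

```bash
python3 -m handwheel '[[[0.003,0,0.002],[0,0,0],0.3],[[0.006,0,0.0035],[0,0,0],0.3],[[0.009,0,0.005],[0,0,0],0.3],[[0.0115,0,0.0066],[0,0,0],0.3],[[0.0135,0,0.0078],[0,0,0],0.3],[[0.015,0.0003,0.0087],[0,0,0],0.3],[[0.015,0.0003,0.0087],[0,0,0],0.3],[[0.015,0.0003,0.0087],[0,0,0],0.3]]'
```

```text
time_s: 32.05
tcp_pos: [564.2, -139.9, 49.1]
eef_rot: [1.249, 1.784, -0.725]
force: [-5.1, 5.8, 14.3]
width: 43.3
grasp_force: 20.1
```

```bash
python3 -m handwheel '[[[-0.0013,0,-0.0008],[0,0,0],0.3],[[-0.0013,0,-0.0008],[0,0,0],0.3],[[-0.0013,0,-0.0008],[0,0,0],0.5],[[-0.0013,0,-0.0008],[0,0,0],0.6],[[-0.0013,0,-0.0008],[0,0,0],0.7],[[-0.0013,0,-0.0008],[0,0,0],0.7],[[-0.0013,0,-0.0008],[0,0,0],0.7],[[-0.0013,0,-0.0008],[0,0,0],0.7]]'
python3 -m handwheel '[[[0,0,-0.01],[0,0,0],0.7],[[0,0,-0.03],[0,0,0],0.7],[[0,0,-0.06],[0,0,0],0.7],[[0,0,-0.1],[0,0,0],0.7],[[-0.03,0,-0.13],[0,0,0],0.7],[[-0.07,0,-0.16],[0,0,0],0.7],[[-0.11,0,-0.18],[0,0,0],0.7],[[-0.15,0,-0.2],[0,0,0],0.7]]'
cat > chk.py <<'E'
from fit import *
from plan import *
t,s=env.camera("top"),env.camera("side")
def inv(v):
    return [np.array([v[0]+23*np.cos(a),v[1]+23*np.sin(a),z]) for a in np.linspace(0,6.283,24) for z in(14,70)]
for nm,p in(("top",t),("side",s)):
    b=proj(p,rackpt(-82,0,70)),proj(p,rackpt(-82,0,14));u=proj(p,inv(rackpt(-82,0,0)))
    print(nm,"expect org",b,"box",u.min(0),u.max(0))
    print([(x["pixel"],x["confidence"]) for x in env.place_of(p,"beaker")],[(x["box"],x["confidence"]) for x in env.masks_of(p,"beaker")])
cv2.imwrite("pics/fin_side.png",s["img"][:,:,::-1]);cv2.imwrite("pics/fin_top.png",t["img"][:,:,::-1])
import pickle;pickle.dump((t,s),open("shots3.pkl","wb"))
print(now()[0])
E
python3 chk.py
```

```text
time_s: 32.85
tcp_pos: [564.1, -139.7, 48.8]
eef_rot: [1.251, 1.788, -0.724]
force: [-0.4, 0.2, -1.3]
width: 64.1
grasp_force: 0.0
time_s: 33.65
tcp_pos: [530.2, -46.2, 280.9]
eef_rot: [1.249, 1.789, -0.722]
force: [1.0, -0.0, -0.2]
width: 63.9
grasp_force: 0.0
top expect org (array([[327.80850064, 210.81790502]]), array([[325.8414617 , 213.00330408]])) box [318.9902834  203.78961628] [334.89976722 219.78130169]
[([326.3, 208.9], 0.49)] [([316.5, 196.2, 383.8, 247.7], 0.59), ([320.6, 205.4, 333.5, 219.3], 0.51)]
side expect org (array([[290.84139772, 174.68702045]]), array([[290.32387921, 187.83457498]])) box [283.52405157 170.47800418] [297.77861133 192.19734402]
[([289.2, 176.2], 0.49)] [([247.3, 256.0, 275.0, 277.2], 0.74), ([281.0, 172.9, 297.0, 192.3], 0.69), ([241.4, 181.8, 252.6, 210.7], 0.32)]
[530.29721504 -47.16680055 278.14033138]
```

```bash
python3 - <<'E'
from fit import *
from plan import *
import pickle
t,s=pickle.load(open("shots3.pkl","rb"));t0,s0=pickle.load(open("shots.pkl","rb"))
def hull(v):
    ax=R.from_rotvec([v[2],v[3],0]).as_matrix();return [np.array([v[0],v[1],14.])+ax@np.array([r*np.cos(a),r*np.sin(a),z]) for a in np.linspace(0,6.283,24) for z,r in((0,21.5),(56,21.5))]
g={}
P=rackpt(-82,0,0)
for nm,p,p0 in(("top",t,t0),("side",s,s0)):
    D=np.abs(p["img"].astype(float)-p0["img"]).sum(2);u=proj(p,hull([P[0],P[1],0,0]));a=(u.min(0)-5).astype(int);b=(u.max(0)+6).astype(int)
    m=np.zeros((420,560));m[a[1]:b[1],a[0]:b[0]]=D[a[1]:b[1],a[0]:b[0]]>22;g[nm]=(p,m)
    for r in range(a[1],b[1]): print(nm,r,"".join(".#"[int(k)] for k in m[r,a[0]:b[0]]))
def cost(v,ks):
    c=0
    for k in ks:
        p,m=g[k];A=np.zeros((420*4,560*4),np.uint8);h=cv2.convexHull(((proj(p,hull(v))+.5)*4-.5).astype(np.float32))
        cv2.fillConvexPoly(A,np.round(h*16).astype(np.int32),1,shift=4)
        c+=np.abs(cv2.resize(A.astype(np.float32),(560,420),interpolation=cv2.INTER_AREA)-m).sum()
    return c
for ks in(["top"],["side"],["top","side"]):
    x0=np.array([P[0],P[1],0,0]);S=np.vstack([x0,x0+[6,0,0,0],x0+[0,6,0,0],x0+[0,0,.1,0],x0+[0,0,0,.1]])
    o=minimize(cost,x0,(ks,),method="Nelder-Mead",options=dict(initial_simplex=S));print(ks,np.round(o.x-x0,3),o.fun)
E
```

```text
top 199 ##########################
top 200 ##########################
top 201 ##########################
top 202 ##########################
top 203 ##########################
top 204 ##########################
top 205 ##########################
top 206 ##########################
top 207 ##########################
top 208 ##########################
top 209 ##########################
top 210 ##########################
top 211 ##########################
top 212 ##########################
top 213 ##########################
top 214 ##########################
top 215 ##########################
top 216 ##########################
top 217 ##########################
top 218 ###########..#############
top 219 ##########################
top 220 ##########################
top 221 .#########################
top 222 .#########################
top 223 ##########################
top 224 ##########################
side 165 #.##....##.##############
side 166 ##.#..##..###############
side 167 ..#..#.#..###############
side 168 .#.##..#..###############
side 169 #.#...#...###############
side 170 ....##
[... 414 characters left out ...]
.......#####.######......
side 183 .......############......
side 184 .......############......
side 185 .......############......
side 186 .......############......
side 187 ......#############......
side 188 ......#########.####.....
side 189 ......#####...######.....
side 190 ......##############.....
side 191 .......#############.....
side 192 ........##########.......
side 193 ....#.....######.........
side 194 ##.......................
side 195 .##...#..................
side 196 ##.###.#.#..#............
['top'] [-2.2389e+01 -1.4267e+01  6.0000e-03  8.6800e-01] 410.875
['side'] [-1.063e+00  5.608e+00  3.200e-02  4.000e-03] 200.1875
['top', 'side'] [-2.567 14.201  0.484  0.043] 645.8125
```

```bash
python3 -m handwheel '[[[0,0,-0.04],[0,0,0],0.7],[[0,0,-0.08],[0,0,0],0.7],[[0,0,-0.12],[0,0,0],0.7],[[0,0,-0.16],[0,0,0],0.7],[[0,0,-0.2],[0,0,0],0.7],[[0,0,-0.2],[0,0,0],0.7],[[0,0,-0.2],[0,0,0],0.7],[[0,0,-0.2],[0,0,0],0.7]]'
python3 - <<'E'
from fit import *
from plan import *
import pickle
t,s=env.camera("top"),env.camera("side");t0,s0=pickle.load(open("shots.pkl","rb"))
cv2.imwrite("pics/fin_top.png",t["img"][:,:,::-1])
P=rackpt(-82,0,0)
C=[P+np.array([21.5*np.cos(a),21.5*np.sin(a),z]) for a in np.linspace(0,6.283,24) for z in(14,70)]
u=proj(t,C);print(u.min(0),u.max(0));a=(u.min(0)-4).astype(int);b=(u.max(0)+5).astype(int)
D=np.abs(t["img"].astype(float)-t0["img"]).sum(2);D=D[a[1]:b[1],a[0]:b[0]]>22
A=np.zeros((420,560),np.uint8);cv2.fillConvexPoly(A,cv2.convexHull(np.round(u).astype(np.int32)),1);A=A[a[1]:b[1],a[0]:b[0]]
for r in range(len(D)): print(r+a[1],"".join(".#"[int(k)] for k in D[r]),"".join(".#"[int(k)] for k in A[r]))
def roi(p,F,m=3):
    v=np.vstack([proj(p,f[0]) for f in F]);a=v.min(0)-m;b=v.max(0)+m;return [int(a[0]),int(a[1]),int(b[0]),int(b[1])]
# tiles: fit across/along shifts in rack frame, top and side
fins=rackF(2)
def mk(v):
    F=[f for f in fins]
    for x,th,dx,dy in((-12,6,v[0],v[1]),(84,12,v[2],v[3])):
        F=F+[(f[0],f[1],("tile",)+f[2]) for f in box((x+dx,dy,59),(th,70,90))]
    return pose(F,*RK)
ig=np.zeros((420,560),bool);ig[a[1]:b[1],a[0]:b[0]]=True
o=fit([t],mk,[0,0,0,0],[roi(t,mk([0,0,0,0]))],[3,5,3,5],[ig]);print("tiles top",np.round(o.x,1),o.fun)
E
```

```text
time_s: 34.75
tcp_pos: [471.8, 114.5, 377.6]
eef_rot: [1.25, 1.787, -0.727]
force: [-0.1, -0.5, 0.0]
width: 64.3
grasp_force: 0.0
[319.43713385 204.24704628] [334.43720089 219.33838688]
200 ######################## ........................
201 ######################## ........................
202 ######################## ........................
203 ######################## ........................
204 ######################## ...........####.........
205 ######################## .........#########......
206 ######################## ........###########.....
207 ######################## .......#############....
208 ######################## ......##############....
209 ######################## ......##############....
210 ######################## .....###############....
211 ######################## .....###############....
212 ######################## ....################....
213 ######################## ....################....
214 ######################## ....################....
215 ######################## .....##############.....
216 ######################## .....#############......
217 ######################## ......###########.......
218 ######################## .......#########........
219 ######################## ........#######.........
220 ######################## ........................
221 ######################## ........................
222 ######################## ........................
223 ######################## ........................
tiles top [ 0.3  1.3  0.  -0.3] 2.391266237805808
```

```bash
python3 - <<'E'
from h import *
n=cv2.imread("pics/fin_top.png").astype(int);o=cv2.imread("pics/top0.png").astype(int)
for r in range(200,224): print(r,*n[r,314:341].mean(1).astype(int)," | ",*o[r,314:341:3].mean(1).astype(int))
E
```

```text
200 166 167 165 166 163 151 127 125 124 126 123 124 125 124 125 126 130 130 130 146 155 156 159 161 164 167 167  |  150 149 113 112 111 112 116 139 148
201 166 166 166 166 162 148 129 126 125 125 124 124 123 125 125 125 125 124 125 129 129 130 146 151 156 162 167  |  149 150 116 111 111 111 111 117 140
202 166 165 165 165 155 136 128 126 126 125 124 124 125 125 125 124 124 124 124 125 126 126 127 125 130 146 154  |  148 148 115 111 112 112 112 112 115
203 167 166 165 164 152 127 126 126 125 125 125 125 126 124 124 125 124 123 124 125 125 124 124 126 126 127 122  |  148 147 112 111 111 111 110 111 112
204 166 165 165 162 148 130 126 125 127 125 125 128 131 132 129 127 125 124 124 124 124 124 123 125 125 124 125  |  148 146 112 112 110 110 112 112 112
205 165 167 165 155 136 126 125 125 126 131 136 137 145 148 145 138 131 125 124 125 124 124 124 124 124 124 123  |  151 139 112 112 111 110 111 111 111
206 166 166 165 151 128 125 126 128 133 145 154 152 153 153 155 156 149 132 127 124 125 124 124 124 124 124 124  |  150 136 112 111 111 111 112 111 110
207 166 166 162 148 126 126 128 137 
[... 1847 characters left out ...]
 131 132 127 126 125 125 125 126 125 124 126 125 125  |  116 114 113 112 112 112 111 111 112
220 128 127 126 126 126 127 127 128 129 132 135 137 135 130 129 127 125 127 125 125 125 126 126 125 126 125 125  |  113 114 112 112 112 111 112 113 112
221 127 126 126 127 126 126 127 126 126 126 128 128 127 128 126 125 126 125 124 125 126 126 125 125 125 126 126  |  114 113 114 114 112 113 113 112 111
222 126 126 126 126 126 126 126 126 127 126 126 127 126 126 126 126 125 125 125 126 126 124 126 126 125 124 125  |  113 111 112 112 113 113 112 111 111
223 126 127 126 126 126 127 125 125 125 125 126 126 126 127 126 126 125 127 126 127 124 126 124 125 125 125 124  |  112 114 113 113 112 113 112 112 112
```

```bash
python3 -c "
from cell import env
print(env.finish_job())"
```

```text
the job is handed in; nothing more can be done
None
```

I handed the job in with every piece loaded: by the last top picture both tiles sit within about 0.5 mm across and 1.5 mm along their slots, the beaker stands upside down about 3–4 mm off the peg's centre with no tilt visible, and no contact with the middle tile or a bystander was seen, though their positions were not re-measured and no verdict came back.

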